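# Fit the mapping camera to the belly of the drone

### The job

Fit the mapping camera to the upturned drone: with its red edge towards the nose, lower the keyhole plate over the four screw heads until it lies flat on the belly, slide it towards the nose until it is fully home under the heads, then swing the latch lever fully closed (pointing straight to the tail) behind it. Do not drop the camera, and leave the other things on the bench where they are.

Things in the scene. Friction and masses are not known exactly. Their poses are not given: they have to be found in the camera images.
- drone: White survey drone, 360 x 190 mm with its arms folded, lying on its back in a fixed grey cradle; it cannot move. Origin on the mat under the payload bay; z up, -x to the nose (pointing roughly at the robot), +x to the tail. Its highest level part is the dark payload plate on its belly: top 97 mm above the origin, 104 mm wide (y), from x = -75 to +160 mm.
- bay (a point): Centre of the payload bay on the upper face of the dark payload plate; axes as the drone's. With the camera fully home its origin lies at this point and its axes match the drone's; to drop over the screw heads its origin must be 18 mm further to the tail (x = +18 mm).
- screw (a point): Centre of the top of one of the four steel shoulder screws (nose end, drone's +y side). They stand on the payload plate at x = +-30, y = +-37 mm from bay; shank 6 mm in diameter, head 13 mm in diameter, its underside 6 mm and its top 10 mm above the payload plate.
- camera: Grey mapping camera on an aluminium keyhole plate, about 0.48 kg (varies), lens up, loose on the mat. Origin at the centre of the plate's underside, z up, -x to the plate's red leading edge. Plate 128 (x) x 104 (y) x 4 mm. Camera body, to grip by its flat sides: 66 (x) x 50 (y) mm, centred, 4 to 48 mm above the underside; lens barrel 44 mm in diameter above it, up to 64 mm.
- camera_lead (a point): Middle of the red leading edge of the keyhole plate, on its upper face, 64 mm to -x of the camera's origin. This edge goes towards the drone's nose.
- keyhole (a point): Centre of one of the four round entry holes of the keyhole plate, 18 mm across, on the plate's upper face. The entries lie at x = -48 and +12, y = +-37 mm in the camera's frame; from each a slot 9 mm wide runs to +x and ends where a screw's axis stands 18 mm from the entry's centre.
- latch (a joint): Angle of the aluminium quarter-turn latch behind the bay, rad. 0 = closed: lever to the tail, rounded lobe to the nose, 4 mm behind a plate that is home (it cannot pass one that is not). Grows as the lever swings to the drone's -y side (clockwise from above); near 1.57 the lever points to -y, way free. Starts at 1.25 to 1.57; stays where left (about 1.5 N at the knob moves it); stops at 0 and 1.6.
- latch_pivot (a point): Upright axis of the latch at the level of the payload plate's upper face, 104 mm towards the tail from bay. The latch's lobe and lever are 11 mm high at most above that face, apart from the knob.
- latch_knob (a point): Centre of the top of the latch's red knob: an upright post 16 mm in diameter at the end of the lever, 46 mm from the pivot, top 35 mm above the payload plate, free from 10 mm above it upwards. Push it, or pinch it (it may turn between the fingers).
- battery: Bystander: black drone battery, 135 x 70 x 42 mm, loose on the mat. It and the camera swap places from start to start. Origin at the centre of its underside.
- gimbal: Bystander: white ball gimbal camera, about 75 mm wide and 90 mm tall. Origin under its round base.
- screwdriver: Bystander: blue-handled screwdriver, 170 mm long, lying on the mat.
- propeller: Bystander: grey two-blade propeller with orange tips, 200 mm long, lying flat.
- motor: Bystander: spare brushless motor, 44 mm in diameter, 38 mm tall.
- controller: Bystander: grey remote controller with a screen and two sticks, 165 mm wide, lying flat.

How it is judged:
On the way, in this order (a step that is already met when the one before it is completed fails the run):
1. the keyhole plate lies flat on the drone's belly with the four screw heads through its entry holes, red edge towards the nose (z of camera in the frame of bay between -0.0025 and 0.0025 m and y of camera in the frame of bay between -0.004 and 0.004 m and x of camera_lead in the frame of bay below -0.03 m and angle between the x axis of camera and the x axis of drone, either way round below 0.07 rad and angle between camera's own z axis and vertical below 0.05 rad and x of camera in the frame of bay between 0.009 and 0.023 m), for 0.05 s.
2. the plate is slid towards the nose under the screw heads, to within 7 mm of home, before the latch is closed (z of camera in the frame of bay between -0.0025 and 0.0025 m and y of camera in the frame of bay between -0.004 and 0.004 m and x of camera_lead in the frame of bay below -0.03 m and angle between the x axis of camera and the x axis of drone, either way round below 0.07 rad and angle between camera's own z axis and vertical below 0.05 rad and x of camera in the frame of bay between -0.004 and 0.007 m), for 0.2 s.
3. the latch is closed behind the plate (value of joint latch below 0.12 rad and z of camera in the frame of bay between -0.0025 and 0.0025 m and y of camera in the frame of bay between -0.004 and 0.004 m and x of camera_lead in the frame of bay below -0.03 m and angle between the x axis of camera and the x axis of drone, either way round below 0.07 rad and angle between camera's own z axis and vertical below 0.05 rad and x of camera in the frame of bay between -0.004 and 0.005 m), for 0.2 s.
At the end, for the whole second after the job is handed in: The camera's plate lies flat on the payload plate (within 2.5 mm and 0.05 rad), its leading edge towards the nose, straight within 0.07 rad, within 4 mm sideways and within 5 mm of fully home; the latch is within 0.12 rad of closed; the camera is released and at rest (all of step 3 and linear speed of camera below 0.02 m/s and contact force between the fingers and camera below 0.1 N); the robot touches nothing.
It fails at once if the camera is dropped: falls or tumbles freely, faster than 0.35 m/s (contact force between the fingers and camera below 0.05 N and linear speed of camera above 0.35 m/s).
It fails at once if a bystander is shifted by more than 2 cm (battery, gimbal camera, motor, controller) or 3 cm (screwdriver, propeller) (distance of any of battery, gimbal, motor, controller from where it was at the start of the episode above 0.02 m or distance of any of screwdriver, propeller from where it was at the start of the episode above 0.03 m).
It also fails if it takes over 64 s, if anything falls off the work surface, if the arm or the gripper's body presses on something with over 40 N, if the wrist force passes 120 N, or if a joint passes its speed limit or range.

### The arm

A 6-joint arm with a two-finger parallel gripper is mounted at the origin on the work surface. World frame = base frame: x ahead of the robot, y to its left, z up, the work surface at z = 0. Lengths are in m, angles in rad, forces in N, time in s.
With the tool pointing down it reaches from about 0.375 to 0.9 m from the base axis. Payload 3.1 kg.
Tool frame: the origin (TCP) lies midway between the tips of the shut fingers; the grasp point (between the pads) lies 19 mm behind it; z points along the fingers, y is the line along which they close (so a half turn about z gives the same grasp; the last joint's range is limited). The gripper opens to 87 mm and grips with 3 to 60 N. Pads are 19 mm wide; open, the fingers measure 117 mm over their backs; the gripper's body (75 mm by 190 mm) begins 51 mm behind the grasp point.
Start: joints at [1.101, 0.527, 1.433, -0, 1.181, -0.178], TCP at [0.179, 0.599, 0.223] pointing down, gripper open.
Joint ranges: [-3.08, 3.08], [-0.75, 2.2], [0.22, 2.44], [-1.43, 4.57], [0, 2.65], [-2.85, 2.85]. Speed limits (rad/s): [2.79, 2.79, 3.14, 3.14, 3.14, 3.14].

### API

Orientations are given as a unit quaternion [x, y, z, w].
In Python, from rig import get_obs, cams, job gives the robot as it stands.
- The arm moves only by the tool servo_tool, never from a script. Its argument "moves" is text: rows parted by semicolons, each of 5 numbers parted by spaces: the shift along the tool's x, y, z in m, then the turn about the tool's z in degrees, then the finger opening in m, from 0 to 0.087. In form: dx dy dz spin claw; .... A call has 1 to 10 rows; each row is the pose to reach, as a shift and turn from the pose commanded when the call began, along the tool's axes at that moment; what a row does not reach only later rows make up. A row lasts 1/12 s, in which the tool goes at most 41.7 mm and 7.16 degrees, less where a joint would pass 70% of its speed; a pose out of reach is approached as far as the arm can. A call with a gripper value outside its range is refused whole. The fingers move at their own pace and stop on an object; "grip_force" is the grip in N (left out, the last holds). Time passes only in rows, so rows that repeat a pose let the fingers close. It gives the time, the measured TCP pose, the force, the opening and the grip force at its end, in the units of the state.
- get_obs(): the state, without advancing time (a new reading comes with each control period).
- cams.camera(name): name is "side" or "top"; returns the picture (384x512x3 uint8, blue, green, red); there is no depth.
- cams.camera_model(name): a dict with "fx", "fy", "cx", "cy" (pixels), "R" (3x3) and "t" (3): a world point X has camera coordinates R X + t. Camera axes: x right, y down, z forward; pixel columns grow to the right and rows downward; lengths in m; the calibration is good to about 2 mm. A picture is of the moment at which its call begins. camera_model takes no time and is no camera call.
- job.hand_in(): hands the job in; it is judged then, once.
The state is a dict: "time": time; "q": joint angles; "joint_velocities": joint speeds; "joint_torque": joint torques, N m; "position": TCP position; "tool_rot": TCP orientation; "ft_force": force on the tool from outside, world axes, zero at the start; "moment": the same for the moment, N m; "grip_width": finger opening in m; "grip_force": force on a finger pad.
Only numpy, scipy, OpenCV 4.12 (cv2) and the standard library are available. Lean on these libraries where they do the work, as an engineer would, in place of code of your own. Each camera call takes 0.05 s, during which the arm holds its last target. There are 200 camera calls.

## Working session

There is one attempt and no reset: what is moved stays moved. The work goes in short steps, Python scripts to look and compute and a tool call to move; the robot and the scene stay as the last step left them, time stands still between calls to the robot, and variables do not carry over. Pictures are saved under pics/ and viewed, at most 10 in all, crops included, and the job is handed in when it is done.

Besides the shell and the picture viewer there is one more tool, called by a JSON object that holds its "name" and its "arguments". servo_tool: Moves the arm, as the interface text tells. Its arguments: {"type":"object","properties":{"moves":{"type":"string"},"grip_force":{"type":"number"}},"required":["moves"]}

```bash
mkdir -p pics
python3 - <<'E'
from rig import get_obs,cams
import cv2,numpy as np
for n in("top","side"):
    cv2.imwrite(f"pics/{n}0.png",cams.camera(n)); m=cams.camera_model(n)
    R=np.array(m["R"]);print(n,m["fx"],m["fy"],m["cx"],m["cy"],(-R.T@np.array(m["t"])).round(3),R.round(3).tolist())
a=np.hstack([cv2.imread("pics/top0.png"),cv2.imread("pics/side0.png")])
o=get_obs();print(o)
E
```

```text
top 491.39185363201875 491.39185363201875 256.91373570175193 197.1273246786215 [0.357 0.056 1.495] [[-0.003, -1.0, 0.0], [-0.991, 0.003, -0.133], [0.133, -0.001, -0.991]]
side 421.8614956789324 421.8614956789324 256.1538929935929 188.56461346788188 [0.482 1.111 0.903] [[-0.997, -0.073, 0.017], [-0.057, 0.601, -0.797], [0.048, -0.796, -0.604]]
{'time': 0.1, 'q': array([ 1.10151437e+00,  5.28364548e-01,  1.43378927e+00, -1.45545690e-05,
        1.18140132e+00, -1.78474267e-01]), 'joint_velocities': array([-0.00139166, -0.00057252, -0.00223297, -0.00166704, -0.00016621,
       -0.00062744]), 'joint_torque': array([-9.30752394e-04, -4.40989423e+01, -1.77150929e+01,  6.34925324e-02,
        5.34308399e-02, -4.20459128e-05]), 'position': array([0.17885698, 0.5981639 , 0.22167001]), 'tool_rot': array([ 1.44889213e-01,  9.89447398e-01, -9.32367169e-04, -3.05895827e-04]), 'ft_force': array([ 0.24602468, -0.06256146, -0.50953739]), 'moment': array([ 0.01765834,  0.02152591, -0.00367239]), 'grip_force': 0.0, 'grip_width': 0.08757723140203715}
```

View pics/top0.png

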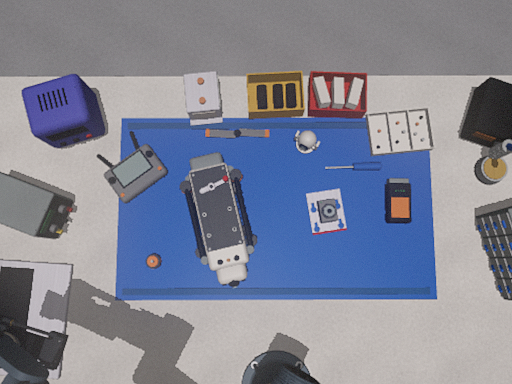

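View pics/side0.png

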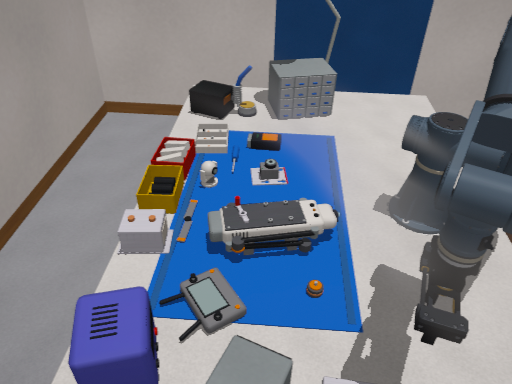

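Top view: the drone's nose points down (towards the robot) at about (232,275), the latch knob is at about (226,178), and the camera is at (326,212) with its red edge at the bottom. The side view agrees. I'll enlarge both next.

Run:
```python
import cv2
a=cv2.imread("pics/top0.png")[150:290,180:350]; cv2.imwrite("pics/topz.png",cv2.resize(a,None,fx=4,fy=4,interpolation=cv2.INTER_CUBIC))
a=cv2.imread("pics/side0.png")[150:260,200:345]; cv2.imwrite("pics/sidez.png",cv2.resize(a,None,fx=5,fy=5,interpolation=cv2.INTER_CUBIC))
```

```text
(no output)
```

View pics/topz.png

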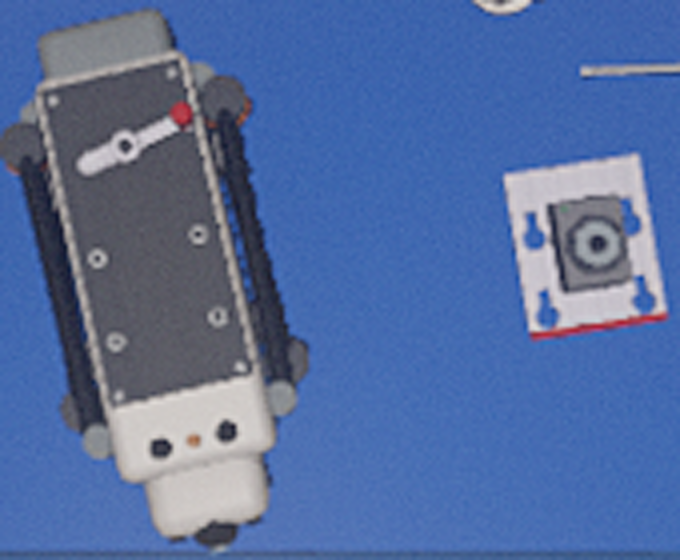

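View pics/sidez.png

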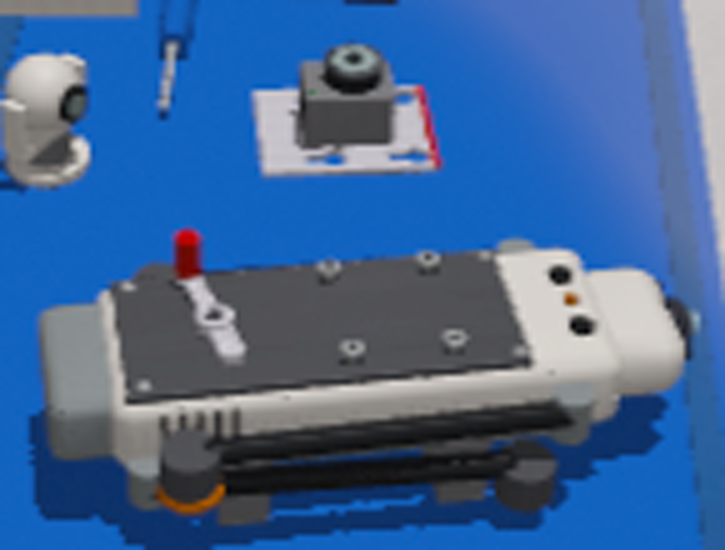

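Top crop (x4): screws at (97,258), (198,234), (116,342), (218,316), pivot (125,146), knob (181,113), plate corners (504,174), (640,153), (666,316), (532,337), lens (597,242). Side crop (x5): screws at (330,269), (428,260), (352,347), (455,338). Next I refine these by mask and compute positions.

```bash
cat > h.py <<'E'
import cv2,numpy as np
from rig import get_obs,cams
M={n:cams.camera_model(n) for n in("top","side")}
def ray(n,p):
    m=M[n];R=np.array(m["R"]);d=R.T@np.array([(p[0]-m["cx"])/m["fx"],(p[1]-m["cy"])/m["fy"],1]);return -R.T@np.array(m["t"]),d
def onz(n,p,z): c,d=ray(n,p);return c+d*(z-c[2])/d[2]
def tri(pt,ps):
    A=np.zeros((3,3));b=np.zeros(3)
    for n,p in(("top",pt),("side",ps)):
        c,d=ray(n,p);d/=np.linalg.norm(d);P=np.eye(3)-np.outer(d,d);A+=P;b+=P@c
    return np.linalg.solve(A,b)
def proj(n,X):
    m=M[n];c=np.array(m["R"])@X+np.array(m["t"]);return np.array([m["fx"]*c[0]/c[2]+m["cx"],m["fy"]*c[1]/c[2]+m["cy"]])
def fit(mod,pts):
    # 2D rigid fit: returns angle, translation, residual
    mod=np.array(mod,float);pts=np.array(pts)[:,:2];a=mod-mod.mean(0);b=pts-pts.mean(0)
    th=np.arctan2((a[:,0]*b[:,1]-a[:,1]*b[:,0]).sum(),(a*b).sum());c,s=np.cos(th),np.sin(th);R=np.array([[c,-s],[s,c]])
    t=pts.mean(0)-R@mod.mean(0);return th,t,np.abs(mod@R.T+t-pts).max()
def bright(im,p,r=3):
    g=im.mean(2);x,y=np.round(p).astype(int);w=g[y-r:y+r+1,x-r:x+r+1];w=np.clip(w-np.median(w)-8,0,None)
    Y,X=np.mgrid[y-r:y+r+1,x-r:x+r+1];return np.array([(w*X).sum(),(w*Y).sum()])/w.sum()
SC=[(30,37),(30,-37),(-30,37),(-30,-37)]
E
python3 - <<'E'
from h import *
T=cv2.imread("pics/top0.png");S=cv2.imread("pics/side0.png")
z=lambda p,k,o:(np.array(p)+.5)/k-.5+o
t=[bright(T,z(p,4,(180,150))) for p in[(97,258),(198,234),(116,342),(218,316)]]
s=[bright(S,z(p,5,(200,150))) for p in[(352,347),(330,269),(455,338),(428,260)]]
mod=np.array(SC)/1000
for a,b in zip(t,s): print("tri",tri(a,b).round(4),"top",onz("top",a,.107).round(4),"side",onz("side",b,.107).round(4))
print(fit(mod,[onz("top",a,.107) for a in t]),fit(mod,[onz("side",a,.107) for a in s]),fit(mod,[tri(a,b) for a,b in zip(t,s)]))
print("pivot",onz("top",z((125,146),4,(180,150)),.108).round(4))
# knob
for n,I in(("top",T),("side",S)):
    h=I.astype(int);m=(h[...,2]>130)&(h[...,1]<60)&(h[...,0]<70);m=m.astype(np.uint8);k,l,st,c=cv2.connectedComponentsWithStats(m)
    print(n,[(st[i].tolist(),c[i].round(1)) for i in range(1,k) if st[i,4]>8])
# camera plate
h=T.astype(int);m=((h[...,2]>120)).astype(np.uint8);m[:, :290]=0;m[:,360:]=0;m[:180]=0;m[250:]=0
c=max(cv2.findContours(m,0,2)[0],key=cv2.contourArea);r=cv2.minAreaRect(c);print(r)
cor=cv2.boxPoints(r);P=[onz("top",p,.004) for p in cor];print(np.round(P,4),onz("top",r[0],.004))
q=[onz("top",z(p,4,(180,150)),.004) for p in[(504,174),(640,153),(532,337),(666,316)]]
print("manual",fit(np.array([(64,52),(64,-52),(-64,52),(-64,-52)])/1000,q))
k=[onz("top",z(p,4,(180,150)),.004) for p in[(534,233),(547,312),(643,296)]]
print("lens",onz("top",z((597,242),4,(180,150)),.064), 'tri', tri(z((597,242),4,(180,150)),z((354,62),5,(200,150))))
E
```

```text
tri [0.495  0.2051 0.1101] top [0.4956 0.2054 0.107 ] side [0.4947 0.2016 0.107 ]
tri [0.5119 0.1338 0.1106] top [0.5123 0.134  0.107 ] side [0.512  0.1294 0.107 ]
tri [0.4364 0.1916 0.1107] top [0.4362 0.192  0.107 ] side [0.4365 0.1873 0.107 ]
tri [0.4534 0.1198 0.1112] top [0.4534 0.1201 0.107 ] side [0.4535 0.1146 0.107 ]
(np.float64(0.23004126738447905), array([0.47439703, 0.16286776]), np.float64(0.0005201897667798105)) (np.float64(0.23754495529656286), array([0.47417765, 0.15820976]), np.float64(0.000609241482577183)) (np.float64(0.23181820608489642), array([0.47415835, 0.16258726]), np.float64(0.000438499338288989))
pivot [0.576  0.1865 0.108 ]
top [([311, 72, 7, 4, 9], array([313.3,  72.7])), ([319, 72, 12, 1, 12], array([324.5,  72. ])), ([336, 73, 22, 1, 22], array([346.5,  73. ])), ([310, 79, 2, 7, 9], array([310.6,  82.1])), ([310, 88, 2, 8, 9], array([310.1,  91.1])), ([332, 109, 8, 2, 13], array([335.6, 109.5]))]
side [([151, 137, 18, 25, 43], array([158.5, 150.7])), ([181, 139, 13, 25, 41], array([188.5, 149.5])), ([168, 162, 9, 1, 9], array([172., 162.])), ([235, 196, 4, 3, 11], array([236.6, 197.1])), ([154, 327, 3, 7, 17], array([155.1, 330.1]))]
((325.9594421386719, 211.2567596435547), (42.5793342590332, 34.68817901611328), 80.53767395019531)
[[ 0.5698 -0.0935  0.004 ]
 [ 0.5872 -0.1988  0.004 ]
 [ 0.4582 -0.2168  0.004 ]
 [ 0.4412 -0.1126  0.004 ]] [ 0.51375146 -0.15541806  0.004     ]
manual (np.float64(0.14597478838014155), array([ 0.51527403, -0.15555492]), np.float64(0.001245127369988941))
lens [ 0.51076604 -0.15551824  0.064     ] tri [ 0.50963787 -0.15513823  0.06613786]
```

```bash
cat >> h.py <<'E'
from scipy.spatial.transform import Rotation as Ro
def go(X,yaw,cur=None):
    """shift in tool axes and spin to bring the TCP to X, tool x at world angle yaw+pi (tool y at yaw+90deg)"""
    o=get_obs();R=Ro.from_quat(o["tool_rot"]).as_matrix();d=R.T@(np.array(X)-o["position"])
    y=np.arctan2(R[1,1],R[0,1])-np.pi/2
    sp=-np.degrees((yaw-y+np.pi)%(2*np.pi)-np.pi)
    print("t",o["time"].__round__(2),"pos",o["position"].round(4),"yaw",round(y,4),"tilt",R[:,2].round(4),"F",o["ft_force"].round(1),"w",round(o["grip_width"],4),"| move",d.round(4),"spin",round(sp,2))
E
python3 -c "
from h import *
go([.512,-.1555,.12],.146)"
```

```text
t 0.1 pos [0.1789 0.5982 0.2217] yaw -0.2908 tilt [-9.0e-04 -1.8e-03 -1.0e+00] F [ 0.2 -0.1 -0.5] w 0.0876 | move [-0.5353 -0.6263  0.1027] spin -25.03
```

{"name": "servo_tool", "arguments": {"moves": "-0.25 -0.3 0 -12 0.087; -0.25 -0.3 0 -12 0.087; -0.25 -0.3 0 -12 0.087; -0.25 -0.3 0 -12 0.087; -0.25 -0.3 0 -12 0.087; -0.25 -0.3 0 -12 0.087; -0.25 -0.3 0 -12 0.087; -0.25 -0.3 0 -12 0.087; -0.25 -0.3 0 -12 0.087; -0.25 -0.3 0 -12 0.087", "grip_force": 30}}

```text
time: 0.93
position: [0.3337, 0.2359, 0.2224]
tool_rot: [0.042, 0.999, -0.001, 0.0]
ft_force: [-1.0, -0.1, 0.1]
grip_width: 0.0868
grip_force: 0.0
```

```bash
python3 -c "
from h import *
go([.512,-.1555,.12],.146)"
```

```text
t 0.93 pos [0.3337 0.2359 0.2224] yaw -0.0845 tilt [ 0.     -0.0018 -1.    ] F [-1.  -0.1  0.1] w 0.0868 | move [-0.2107 -0.3748  0.1031] spin -13.21
```

{"name": "servo_tool", "arguments": {"moves": "-0.21 -0.375 0.05 -13.2 0.087; -0.21 -0.375 0.05 -13.2 0.087; -0.21 -0.375 0.05 -13.2 0.087; -0.21 -0.375 0.05 -13.2 0.087; -0.21 -0.375 0.05 -13.2 0.087; -0.21 -0.375 0.05 -13.2 0.087; -0.21 -0.375 0.05 -13.2 0.087; -0.21 -0.375 0.05 -13.2 0.087; -0.21 -0.375 0.05 -13.2 0.087; -0.21 -0.375 0.05 -13.2 0.087"}}

```text
time: 1.77
position: [0.4981, -0.1236, 0.1758]
tool_rot: [-0.074, 0.997, 0.0, -0.0]
ft_force: [1.3, 0.0, 0.3]
grip_width: 0.0869
grip_force: 0.0
```

{"name": "servo_tool", "arguments": {"moves": "0 0 0 0 0.087; 0 0 0 0 0.087; 0 0 0 0 0.087; 0 0 0 0 0.087"}}

```text
time: 2.1
position: [0.4968, -0.1201, 0.1761]
tool_rot: [-0.075, 0.997, 0.001, -0.001]
ft_force: [0.9, 0.7, -0.5]
grip_width: 0.0866
grip_force: 0.0
```

```bash
python3 -c "
from h import *
go([.512,-.1555,.016],.146)
for n in ('top','side'): cv2.imwrite(f'pics/{n}1.png',cams.camera(n))
a=cv2.imread('pics/top1.png')[160:260,270:390];b=cv2.imread('pics/side1.png')[110:210,210:330]
cv2.imwrite('pics/v1.png',cv2.resize(np.hstack([a,b]),(792,330),interpolation=cv2.INTER_CUBIC))"
```

```text
t 2.1 pos [ 0.4968 -0.1201  0.1761] yaw 0.15 tilt [-0.0018  0.0011 -1.    ] F [ 0.9  0.7 -0.5] w 0.0866 | move [-0.01   -0.0375  0.16  ] spin 0.23
```

View pics/v1.png

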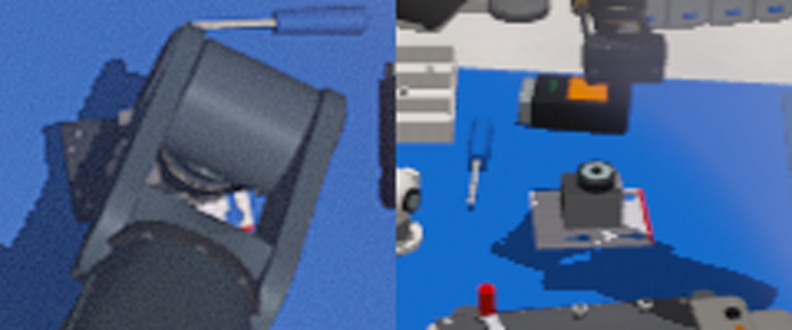

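Top view: the wrist hides the camera. Side view: the camera is clear, with the gripper still about 37 mm short. I'll line up and descend.

{"name": "servo_tool", "arguments": {"moves": "-0.01 -0.0375 0.05 0 0.087; -0.01 -0.0375 0.05 0 0.087; -0.01 -0.0375 0.09 0 0.087; -0.01 -0.0375 0.12 0 0.087; -0.01 -0.0375 0.15 0 0.087; -0.01 -0.0375 0.16 0 0.087; -0.01 -0.0375 0.16 0 0.087; -0.01 -0.0375 0.16 0 0.087; -0.01 -0.0375 0.16 0 0.087"}}

```text
time: 2.95
position: [0.5147, -0.1573, 0.018]
tool_rot: [-0.075, 0.997, -0.001, 0.001]
ft_force: [0.5, -0.7, 0.5]
grip_width: 0.0871
grip_force: 0.0
```

```bash
python3 -c "
from h import *
go([.512,-.1555,.016],.146)"
```

```text
t 2.95 pos [ 0.5147 -0.1573  0.018 ] yaw 0.1499 tilt [ 0.0027 -0.0015 -1.    ] F [ 0.5 -0.7  0.5] w 0.0871 | move [0.0024 0.0022 0.002 ] spin 0.22
```

{"name": "servo_tool", "arguments": {"moves": "0 0 0.001 0 0.06; 0 0 0.001 0 0.04; 0 0 0.001 0 0.04; 0 0 0.001 0 0.04; 0 0 0.001 0 0.04; 0 0 0.001 0 0.04; 0 0 0.001 0 0.04; 0 0 0.001 0 0.04", "grip_force": 35}}

```text
time: 3.62
position: [0.513, -0.1561, 0.0155]
tool_rot: [-0.074, 0.997, 0.001, -0.0]
ft_force: [0.0, 4.6, 4.5]
grip_width: 0.0498
grip_force: 35.0
```

{"name": "servo_tool", "arguments": {"moves": "0 0 -0.01 0 0.04; 0 0 -0.03 0 0.04; 0 0 -0.06 0 0.04; 0 0 -0.09 0 0.04; 0 0 -0.12 0 0.04; 0 0 -0.15 0 0.04; 0 0 -0.16 0 0.04; 0 0 -0.16 0 0.04"}}

```text
time: 4.28
position: [0.515, -0.1583, 0.1778]
tool_rot: [-0.075, 0.997, -0.002, 0.003]
ft_force: [0.6, -0.4, -5.4]
grip_width: 0.0498
grip_force: 35.0
```

```bash
python3 -c "
from h import *
th=.231;c,s=np.cos(th),np.sin(th)
B=np.array([.4744,.1628]);P=B+.018*np.array([c,s]);print(P)
go([*P,.175],th)"
```

```text
[0.49192188 0.16692112]
t 4.28 pos [ 0.515  -0.1583  0.1778] yaw 0.1492 tilt [ 0.0054 -0.0036 -1.    ] F [ 0.6 -0.4 -5.4] w 0.0498 | move [-0.0256  0.3251  0.0015] spin -4.69
```

{"name": "servo_tool", "arguments": {"moves": "-0.002 0.025 0 -0.4 0.04; -0.004 0.055 0 -0.8 0.04; -0.007 0.085 0 -1.2 0.04; -0.009 0.12 0 -1.7 0.04; -0.012 0.155 0 -2.2 0.04; -0.015 0.19 0 -2.7 0.04; -0.018 0.225 0 -3.2 0.04; -0.021 0.26 0 -3.8 0.04; -0.023 0.295 0 -4.3 0.04; -0.0256 0.325 0 -4.7 0.04"}}

```text
time: 5.12
position: [0.488, 0.1698, 0.1726]
tool_rot: [-0.116, 0.993, 0.0, -0.003]
ft_force: [1.3, -0.4, -5.7]
grip_width: 0.0494
grip_force: 35.0
```

{"name": "servo_tool", "arguments": {"moves": "0 0 0 0 0.04; 0 0 0 0 0.04; 0 0 0 0 0.04; 0 0 0 0 0.04"}}

```text
time: 5.45
position: [0.4899, 0.1669, 0.1741]
tool_rot: [-0.115, 0.993, -0.0, -0.001]
ft_force: [0.5, -0.1, -5.7]
grip_width: 0.0498
grip_force: 35.0
```

```bash
python3 -c "
from h import *
go([.4919,.1669,.175],.231)
for n in ('top','side'): cv2.imwrite(f'pics/{n}2.png',cams.camera(n))
b=cv2.imread('pics/side2.png')[130:260,200:350]
cv2.imwrite('pics/v2.png',cv2.resize(b,None,fx=5,fy=4.6,interpolation=cv2.INTER_CUBIC))"
```

```text
t 5.45 pos [0.4899 0.1669 0.1741] yaw 0.23 tilt [-2.5e-03 -8.0e-04 -1.0e+00] F [ 0.5 -0.1 -5.7] w 0.0498 | move [-0.0019 -0.0004 -0.0009] spin -0.06
```

View pics/v2.png

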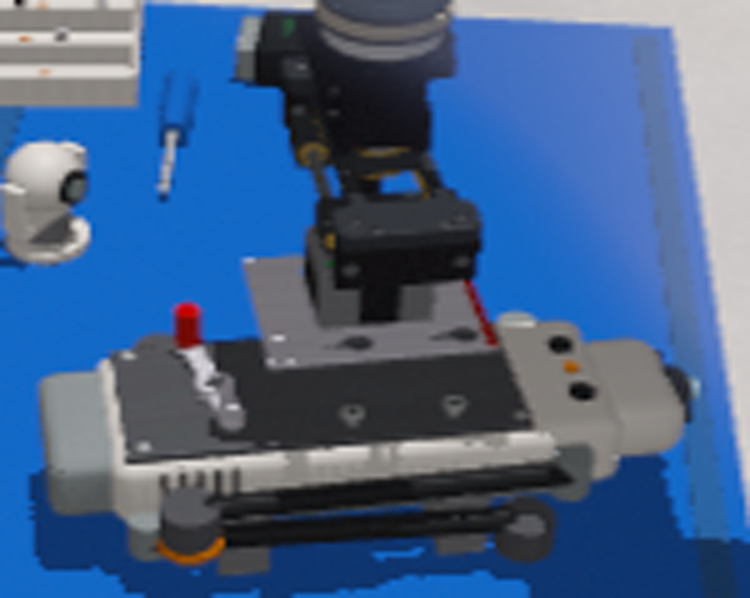

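Side crop: the held plate is above the bay. Its near corners are at (268,368) and (497,343), the near keyholes at (357,343) and (463,334), the red edge runs (468,282)-(497,343), and the screws are at (352,412) and (455,405). I'll measure with averaged frames.

```bash
cat >> h.py <<'E'
def avg(n="side",k=10):
    I=[];P=[];Q=[]
    for _ in range(k): I.append(cams.camera(n).astype(float));o=get_obs();P.append(o["position"]);Q.append(o["tool_rot"])
    R=Ro.from_quat(Q).mean().as_matrix();p=np.mean(P,0);yaw=np.arctan2(R[1,1],R[0,1])-np.pi/2
    print("TCP",p.round(4),"sd",np.std(P,0).round(4),"yaw",yaw.round(4),"z",R[:,2].round(4));return np.mean(I,0),p,yaw
E
python3 - <<'E'
from h import *
I,p,yaw=avg();np.save("I2.npy",I)
h=I;g=I.mean(2)
z=lambda q:(np.array(q)+.5)/np.array([5,4.6])-.5+np.array([200,130])
# holes: dark blobs on plate
H=[]
for q in[(463,334),(357,343)]:
    x,y=np.round(z(q)).astype(int);w=g[y-4:y+5,x-9:x+6];m=(w<w.max()*.72);print(w.astype(int))
m=(h[...,2]>90)&(h[...,1]<70)&(h[...,0]<80);k,l,st,c=cv2.connectedComponentsWithStats(m.astype(np.uint8))
for i in range(1,k):
    if st[i,4]>5 and 270<c[i][0]<320: 
        Y,X=np.where(l==i);print("red",c[i],st[i],onz("side",c[i],.163))
s=[bright(I,z(q)) for q in[(352,412),(455,405)]]
S=[onz("side",a,.107) for a in s];print("screws now",np.round(S,4))
for q in[(463,334),(357,343)]: print("hole",z(q),onz("side",z(q),.163).round(4))
for q in[(268,368),(243,260),(497,343)]: print("corner",onz("side",z(q),.163).round(4))
E
```

```text
TCP [0.4906 0.1675 0.1753] sd [0.0001 0.0004 0.0002] yaw 0.23 z [ 0.e+00 -1.e-04 -1.e+00]
[[ 71  71  73  92 113 113 114 114 114 114 114 106  72  72 101]
 [ 84  88  95 109 115 115 115 115 115 115 115 110  88  48  91]
 [113 113 113 113 113 114 115 115 117 118 117 117 102  47  53]
 [115 115 116 118 118 118 109  83  67  61  62  87  97  69  46]
 [113 114 117 117 106  87  76  47  45  44  45  48  77  95  43]
 [115 115 108  87  79  80  83  81  57  44  44  56  92 106  72]
 [116 116 115 113 112 112 112 113 107  98 105 111 113 105  73]
 [113 114 114 114 114 115 115 116 116 116 116 117 118 118 113]
 [117 118 119 119 120 120 120 117 108 101  92  86  87  82  72]]
[[106  81  71  72  72  72  72  74  78  74  60  64  67  75  86]
 [115 109  98  97 102 110 114 113 114 114 113 113 113 113 114]
 [115 114 113 113 113 115 115 115 118 118 117 116 116 115 114]
 [114 116 118 118 118 118 107  74  57  54  60  80 104 114 114]
 [113 114 114 112 112 101  70  46  44  44  45  48  80 113 115]
 [115 110  98  97 100  86  87  76  58  45  45  60  94 115 115]
 [116 116 115 114 114 113 113 113 111 108 111 112 113 114 115]
 [115 116 115 116 116 117 117 118 118 118 118 119 119 120 120]
 [120 120 121 121 121 120 115 108 102  93  87  85  79  73  67]]
red [295.72727273 198.54545455] [293 191   7  14  22] [0.42569309 0.17113233 0.163     ]
screws now [[0.4947 0.2049 0.107 ]
 [0.4368 0.1908 0.107 ]]
hole [292.2       202.2173913] [0.4356 0.1886 0.163 ]
hole [271.         204.17391304] [0.4943 0.2028 0.163 ]
corner [0.5416 0.2308 0.163 ]
corner [0.5646 0.1256 0.163 ]
corner [0.4167 0.1955 0.163 ]
```

Run:
```python
from h import *
I=np.load("I2.npy");S0=cv2.imread("pics/side0.png").astype(float)
for n,a in(("now",I),("start",S0)):
    g=a.mean(2)
    for x,y in((270,219),(291,218)): print(n,x,y);print(g[y-5:y+6,x-6:x+7].astype(int))
for X in[(.4956,.2054),(.4362,.1920)]:
    print("screw proj (top based)",[proj("side",np.array([*X,z])).round(2) for z in(.107,.103,.097)])
p=np.array([.4906,.1675]);yaw=.23;c,s=np.cos(yaw),np.sin(yaw);R=np.array([[c,-s],[s,c]])
h=[(292.1,201.68),(271.05,203.55)]
for zz in(.161,.163,.165):
  for q,l in zip(h,[(-.048,.037),(.012,.037)]):
    X=onz("side",q,zz)[:2];print(zz,"hole world",X.round(4),"camera origin rel TCP in tool frame",(R.T@(X-p)-l).round(4))
```

```text
now 270 219
[[44 44 44 44 44 45 45 45 45 45 45 45 45]
 [44 44 44 45 45 45 45 45 45 45 45 45 45]
 [44 45 45 45 45 45 45 45 45 45 45 44 44]
 [45 44 45 45 44 44 44 44 44 44 44 44 45]
 [44 44 44 44 60 74 66 76 61 44 44 44 44]
 [44 44 44 52 76 80 47 74 82 44 43 43 44]
 [43 43 43 50 76 96 96 98 82 43 43 43 43]
 [43 44 43 44 55 81 95 77 54 44 44 44 44]
 [44 44 44 44 45 58 74 63 45 44 45 44 44]
 [44 44 44 44 44 45 46 45 44 45 44 44 44]
 [44 44 44 44 44 44 44 44 44 44 43 42 44]]
now 291 218
[[44 44 44 44 44 44 44 44 43 43 43 43 43]
 [45 44 44 44 44 44 44 44 44 44 44 43 44]
 [44 44 44 44 44 44 44 44 43 44 43 43 43]
 [44 44 44 53 77 89 80 71 44 44 44 44 44]
 [44 44 44 60 74 52 51 75 61 43 43 43 43]
 [43 43 43 58 84 95 96 88 51 43 43 43 43]
 [43 42 42 46 71 98 93 64 43 43 42 43 43]
 [43 43 44 43 56 74 67 44 42 42 43 43 43]
 [44 44 44 44 44 45 45 43 43 43 43 43 43]
 [44 44 44 44 43 43 44 43 43 43 43 42 43]
 [42 42 43 46 47 48 48 48 48 48 48 45 45]]
start 270 219
[[ 82  83  82  83  83  84  84  83  83  85  84  85  84]
 [ 83  84  83  83  84  84  84  84  85  84  85  85  83]
 [ 83  84  83  84  84  83 
[... 1109 characters left out ...]
ed) [array([269.74, 219.94]), array([269.68, 220.99]), array([269.61, 222.57])]
screw proj (top based) [array([290.64, 218.12]), array([290.54, 219.17]), array([290.41, 220.74])]
0.161 hole world [0.4357 0.1837] camera origin rel TCP in tool frame [-0.0017 -0.0087]
0.161 hole world [0.4943 0.1976] camera origin rel TCP in tool frame [-0.0016 -0.0085]
0.163 hole world [0.4359 0.1862] camera origin rel TCP in tool frame [-0.001  -0.0063]
0.163 hole world [0.4942 0.2001] camera origin rel TCP in tool frame [-0.001  -0.0061]
0.165 hole world [0.436  0.1887] camera origin rel TCP in tool frame [-0.0003 -0.0039]
0.165 hole world [0.4942 0.2025] camera origin rel TCP in tool frame [-0.0005 -0.0037]
```

{"name": "servo_tool", "arguments": {"moves": "-0.0012 0 0.008 0 0.04; -0.0012 0 0.02 0 0.04; -0.0012 0 0.032 0 0.04; -0.0012 0 0.042 0 0.04; -0.0012 0 0.05 0 0.04; -0.0012 0 0.05 0 0.04; -0.0012 0 0.05 0 0.04; -0.0012 0 0.05 0 0.04"}}

```text
time: 6.72
position: [0.4922, 0.1684, 0.1256]
tool_rot: [-0.115, 0.993, -0.0, 0.0]
ft_force: [0.3, 0.9, -6.0]
grip_width: 0.0497
grip_force: 35.0
```

Run:
```python
from h import *
I,p,yaw=avg();np.save("I3.npy",I);o=get_obs();print(o["ft_force"],p-[.4919,.1669,0])
cv2.imwrite('pics/v3.png',cv2.resize(I[180:240,240:320].astype(np.uint8),None,fx=9,fy=9,interpolation=cv2.INTER_CUBIC))
```

```text
TCP [0.492  0.1684 0.1258] sd [0.0002 0.     0.0002] yaw 0.2311 z [ 1.e-03  1.e-04 -1.e+00]
[-0.45695045 -0.39792893 -5.62471323] [1.22208439e-04 1.45817011e-03 1.25761841e-01]
```

View pics/v3.png

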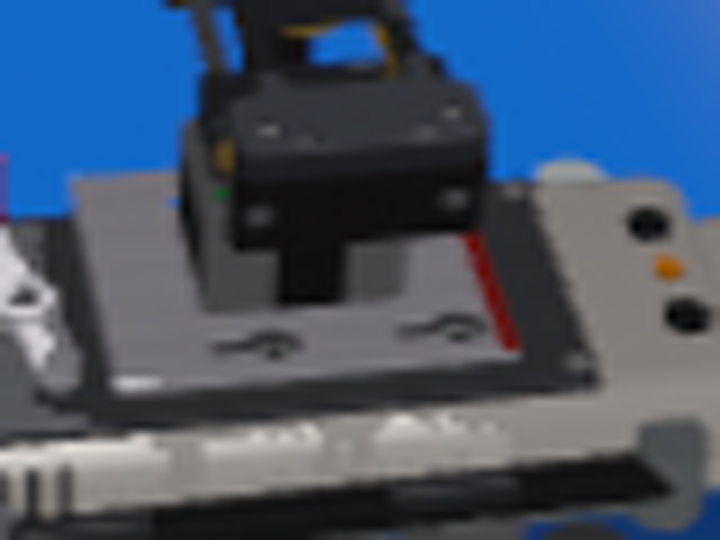

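Side crop: the plate is just above the heads. Hex sockets show inside the near holes at about (275,350) and (462,330). I'll get numbers from the patches.

Run:
```python
from h import *
I=np.load("I3.npy");g=I.mean(2)
print(g[214:223,262:277].astype(int));print(g[212:221,283:299].astype(int))
B=np.array([.4744,.1628]);th=.231
p=np.array([.492,.1684]);yaw=.231
for off in(0,-.001):
  for l in[(-.048,.037),(.012,.037)]:
    for nm,pp in(("tcp",p),("P",np.array([.4919,.1669]))):
      c,s=np.cos(yaw),np.sin(yaw);X=pp+np.array([c*(l[0]+off)-s*l[1],s*(l[0]+off)+c*l[1]])
      print(off,nm,"hole top",proj("side",np.array([*X,.1135])).round(2)-[0,1.05],"bot",proj("side",np.array([*X,.1095])).round(2)-[0,1.05])
```

```text
[[ 89  73  74  76  79  83  88  89  80  73  85  94 107 112 112]
 [115 114 114 114 114 114 114 115 115 115 115 115 116 117 117]
 [116 115 115 115 115 115 110 100  96 107 116 115 114 114 114]
 [115 118 120 121 116  94  63  50  49  56  73  98 115 115 116]
 [111  93  70  63  56  49  61  75  66  76  67  86 116 116 117]
 [114 105  91  97 104 109 103  86  51  81 106 113 115 115 114]
 [116 115 114 114 114 115 115 114 112 113 115 115 116 117 117]
 [117 117 118 118 118 119 119 119 119 120 121 121 120 113 105]
 [122 122 119 110 101  92  87  87  85  78  66  57  54  53  51]]
[[ 72  87 110 114 115 115 115 115 116 111  87  44  48  43  43  43]
 [104 113 115 115 116 116 116 117 116 116 103  51  46  46  43  44]
 [114 114 115 115 115 113 108 103 105 113 108  72  46  46  44  44]
 [116 119 120 120 112  80  52  51  51  59  83  90  44  48  43  43]
 [108  88  74  68  57  56  78  90  81  72  67  87  61  46  46  44]
 [110  93  86  94 100 108  98  57  57  86 100 106  73  45  46  43]
 [115 114 113 113 113 114 114 113 112 113 114 114 101  52  56  43]
 [115 115 116 116 117 117 118 118 119 120 120 121 120 114  91  47]
 [120 121 117 108 101  92  91  95  82  72  66  56  53  53  48  43]]
0 tcp hole top [290.57 215.67] bot [290.48 216.73]
0 P hole top [290.61 215.33] bot [290.52 216.38]
0 tcp hole top [269.93 217.59] bot [269.88 218.65]
0 P hole top [269.99 217.24] bot [269.94 218.3 ]
-0.001 tcp hole top [290.91 215.64] bot [290.82 216.69]
-0.001 P hole top [290.95 215.3 ] bot [290.86 216.35]
-0.001 tcp hole top [270.27 217.56] bot [270.22 218.62]
-0.001 P hole top [270.33 217.21] bot [270.28 218.27]
```

{"name": "servo_tool", "arguments": {"moves": "0 -0.0005 0 0 0.04; 0 -0.0005 0.002 0 0.04; 0 -0.0005 0.004 0 0.04; 0 -0.0005 0.006 0 0.04; 0 -0.0005 0.008 0 0.04; 0 -0.0005 0.01 0 0.04; 0 -0.0005 0.01 0 0.04; 0 -0.0005 0.01 0 0.04"}}

```text
time: 7.88
position: [0.4916, 0.1678, 0.1151]
tool_rot: [-0.115, 0.993, 0.0, -0.0]
ft_force: [-0.4, 0.1, -4.4]
grip_width: 0.0498
grip_force: 35.0
```

{"name": "servo_tool", "arguments": {"moves": "0 0 0.001 0 0.04; 0 0 0.002 0 0.04; 0 0 0.002 0 0.04; 0 0 0.002 0 0.04"}}

```text
time: 8.22
position: [0.4918, 0.1678, 0.1133]
tool_rot: [-0.115, 0.993, -0.0, -0.0]
ft_force: [-0.5, -0.1, -5.7]
grip_width: 0.0495
grip_force: 35.0
```

Run:
```python
from h import *
I,p,yaw=avg(k=3);np.save("I4.npy",I);o=get_obs();print(o["ft_force"],o["moment"])
```

```text
TCP [0.4919 0.1678 0.1134] sd [0. 0. 0.] yaw 0.2311 z [ 1.e-04  0.e+00 -1.e+00]
[-0.76321663  0.1528383  -6.43637618] [ 0.02019245  0.00599335 -0.00627399]
```

{"name": "servo_tool", "arguments": {"moves": "0 0 0.0005 0 0.04; 0 0 0.001 0 0.04; 0 0 0.001 0 0.04; 0 0 0.001 0 0.04"}}

```text
time: 8.7
position: [0.4919, 0.1678, 0.1126]
tool_rot: [-0.115, 0.993, 0.0, 0.0]
ft_force: [0.3, -0.7, -2.6]
grip_width: 0.0496
grip_force: 35.0
```

Run:
```python
from h import *
I,p,yaw=avg(k=3);o=get_obs();print(o["ft_force"],o["moment"])
```

```text
TCP [0.4919 0.1678 0.1126] sd [0. 0. 0.] yaw 0.231 z [ 3.e-04  1.e-04 -1.e+00]
[-0.55030826  0.33700998 -1.31592285] [0.19066024 0.17360808 0.00937994]
```

{"name": "servo_tool", "arguments": {"moves": "0 0 0.0003 0 0.04; 0 0 0.0003 0 0.04; 0.002 0 0.0003 0 0.04; 0.004 0 0.0003 0 0.04; 0.006 0 0.0003 0 0.04; 0.008 0 0.0003 0 0.04; 0.01 0 0.0003 0 0.04; 0.012 0 0.0003 0 0.04; 0.012 0 0.0003 0 0.04"}}

```text
time: 9.6
position: [0.4809, 0.1651, 0.1126]
tool_rot: [-0.115, 0.993, 0.0, 0.001]
ft_force: [4.3, -0.8, 3.5]
grip_width: 0.0496
grip_force: 35.0
```

Run:
```python
from h import *
I,p,yaw=avg(k=3);o=get_obs();print(o["ft_force"],o["moment"],o["grip_width"])
d=(p-[.4744,.1628,0])[:2];c,s=np.cos(.231),np.sin(.231);print("bay x,y of tcp",d@[c,s],d@[-s,c])
```

```text
TCP [0.4809 0.1651 0.1125] sd [0. 0. 0.] yaw 0.2307 z [ 2.e-03  3.e-04 -1.e+00]
[ 4.00328898 -0.35414726  5.14998882] [ 0.43476089 -0.50217708 -0.19242591] 0.04979464065676313
bay x,y of tcp 0.006892381024346885 0.0007253842144639476
```

{"name": "servo_tool", "arguments": {"moves": "0.002 0 0 0 0.04; 0.004 0 0 0 0.04; 0.005 0 0 0 0.04; 0.006 0 0 0 0.04; 0.007 0 0 0 0.04; 0.008 0 0 0 0.04; 0.008 0 0 0 0.04"}}

```text
time: 10.33
position: [0.474, 0.1635, 0.1125]
tool_rot: [-0.115, 0.993, 0.0, 0.002]
ft_force: [6.1, 1.0, 3.5]
grip_width: 0.0495
grip_force: 35.0
```

Run:
```python
from h import *
I,p,yaw=avg(k=3);o=get_obs();print(o["ft_force"],o["moment"],o["grip_width"])
d=(p-[.4744,.1628,0])[:2];c,s=np.cos(.231),np.sin(.231);print("bay x,y of tcp",d@[c,s],d@[-s,c])
```

```text
TCP [0.474  0.1635 0.1125] sd [0. 0. 0.] yaw 0.2305 z [ 3.5e-03  7.0e-04 -1.0e+00]
[5.17658384 1.26439115 4.22290573] [ 0.55688157 -0.67952051 -0.26038845] 0.04946978162288435
bay x,y of tcp -0.0002698022735423438 0.0008046235838613437
```

{"name": "servo_tool", "arguments": {"moves": "0.001 0 0 0 0.04; 0.002 0 0 0 0.04; 0.002 0 0 0 0.04; 0.002 0 0 0 0.04"}}

```text
time: 10.82
position: [0.4739, 0.1635, 0.1126]
tool_rot: [-0.115, 0.993, 0.0, 0.004]
ft_force: [8.7, 2.7, 1.1]
grip_width: 0.0498
grip_force: 35.0
```

Run:
```python
from h import *
I,p,yaw=avg(k=5);np.save("I5.npy",I);o=get_obs();print(o["ft_force"],o["moment"],o["grip_width"])
d=(p-[.4744,.1628,0])[:2];c,s=np.cos(.231),np.sin(.231);print("bay x,y of tcp",d@[c,s],d@[-s,c])
cv2.imwrite('pics/v5.png',cv2.resize(I[180:240,230:320].astype(np.uint8),None,fx=8,fy=8,interpolation=cv2.INTER_CUBIC))
```

```text
TCP [0.4739 0.1635 0.1126] sd [0. 0. 0.] yaw 0.2302 z [ 0.0073  0.0016 -1.    ]
[8.41459203 1.61031806 1.59377985] [ 0.68784911 -1.07009368 -0.20583384] 0.0494030718429368
bay x,y of tcp -0.00035158762622692345 0.0007894571623795504
```

View pics/v5.png

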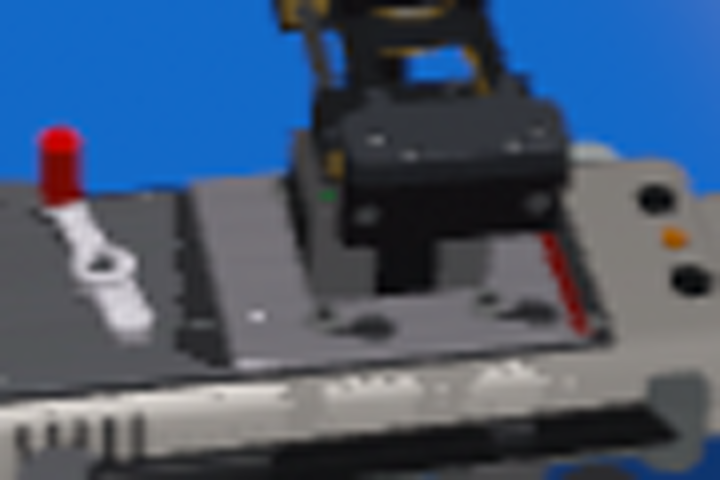

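Side crop: the plate is home, with the heads at the slot ends and the tool stopped against the end. I'll ease off, release and rise.

{"name": "servo_tool", "arguments": {"moves": "-0.0015 0 0 0 0.04; -0.002 0 0 0 0.04; -0.002 0 -0.0005 0 0.05; -0.002 0 -0.0005 0 0.06; -0.002 0 -0.0005 0 0.075; -0.002 0 -0.0005 0 0.087; -0.002 0 -0.0005 0 0.087; -0.002 0 -0.0005 0 0.087; -0.002 0 -0.0005 0 0.087; -0.002 0 -0.0005 0 0.087"}}

```text
time: 11.9
position: [0.472, 0.1632, 0.1124]
tool_rot: [-0.115, 0.993, -0.0, -0.0]
ft_force: [-0.2, -0.0, 1.3]
grip_width: 0.0845
grip_force: 0.0
```

{"name": "servo_tool", "arguments": {"moves": "0 0 -0.01 0 0.087; 0 0 -0.03 0 0.087; 0 0 -0.06 0 0.087; 0 0 -0.09 0 0.087; 0 0 -0.1 0 0.087; 0 0 -0.1 0 0.087; 0 0 -0.1 0 0.087"}}

```text
time: 12.48
position: [0.4724, 0.1633, 0.2134]
tool_rot: [-0.115, 0.993, -0.0, 0.001]
ft_force: [-0.5, 0.0, -0.1]
grip_width: 0.0866
grip_force: 0.0
```

Run:
```python
from h import *
o=get_obs();print(o["ft_force"],o["grip_width"])
I,p,yaw=avg(k=3);np.save("I6.npy",I)
m=(I[...,2]>90)&(I[...,1]<70)&(I[...,0]<80);k,l,st,c=cv2.connectedComponentsWithStats(m.astype(np.uint8))
for i in range(1,k):
    if st[i,4]>5 and 225<c[i][0]<310: print("red",c[i].round(1),st[i])
th=.231;u=np.array([np.cos(th),np.sin(th)]);v=np.array([-u[1],u[0]]);B=np.array([.4744,.1628])
pv=B+.104*u;print("pivot",pv)
T=cv2.imread("pics/top0.png");x0=[(181.5/4)-.5+180,113.5/4-.5+150]
k=onz("top",x0,.132)[:2];print("knob top",k,"tri",tri(x0,[(188.5/5)-.5+200,235.5/5-.5+150]));d=k-pv;print(np.linalg.norm(d),"latch angle",np.arctan2(-(d@v),d@u))
```

```text
[-0.51659674  0.03715376 -0.06803113] 0.08663243622494608
TCP [0.4714 0.1631 0.2119] sd [0.0002 0.     0.0004] yaw 0.231 z [-2.e-03 -2.e-04 -1.e+00]
red [236.9 200.6] [235 196   5  10  45]
red [298.3 210.6] [294 199  10  23  39]
red [232.8 249.4] [231 248   5   4   8]
red [238.6 251.4] [236 250   6   3   7]
pivot [0.57563754 0.18661091]
knob top [0.5955464 0.1450856] tri [0.59492065 0.14477678 0.13669946]
0.04605121092283112 latch angle 1.3547323665240045
```

Run:
```python
from h import *
th=.231;u=np.array([np.cos(th),np.sin(th)]);v=np.array([-u[1],u[0]]);pv=np.array([.5756,.1866]);yaw=th-.68
k=lambda f:pv+.046*(np.cos(f)*u-np.sin(f)*v)
go([*k(1.355),.116],yaw)
# shifts in tool axes at yaw (x=-cos..): arc from start
X=np.array([-np.cos(yaw),-np.sin(yaw)]);Y=np.array([-np.sin(yaw),np.cos(yaw)])
for f in np.linspace(1.355,-.05,10)[1:]: d=k(f)-k(1.355);print(round(f,2),(d@X).round(4),(d@Y).round(4))
```

```text
t 12.63 pos [0.4712 0.1631 0.2114] yaw 0.231 tilt [-2.9e-03 -3.0e-04 -1.0e+00] F [ 0.2 -0.3 -0.1] w 0.0865 | move [-0.1171 -0.046   0.0951] spin 38.96
1.2 -0.004 0.0059
1.04 -0.0071 0.0124
0.89 -0.0091 0.0193
0.73 -0.01 0.0264
0.57 -0.0098 0.0336
0.42 -0.0085 0.0406
0.26 -0.0061 0.0474
0.11 -0.0027 0.0537
-0.05 0.0016 0.0594
```

{"name": "servo_tool", "arguments": {"moves": "-0.03 -0.012 0 7 0.07; -0.065 -0.025 0 14 0.06; -0.1 -0.04 0 21 0.05; -0.117 -0.046 0 28 0.05; -0.117 -0.046 0 35 0.05; -0.117 -0.046 0 39 0.05; -0.117 -0.046 0 39 0.05; -0.117 -0.046 0 39 0.05"}}

```text
time: 13.3
position: [0.5959, 0.1452, 0.2109]
tool_rot: [0.222, 0.975, -0.0, -0.002]
ft_force: [0.3, 0.5, -0.0]
grip_width: 0.0511
grip_force: 0.0
```

Run:
```python
from h import *
I,p,yaw=avg(k=2)
go([.5951,.1455,.116],.231-.68)
cv2.imwrite('pics/v7.png',cv2.resize(I[150:240,210:310].astype(np.uint8),None,fx=6,fy=6,interpolation=cv2.INTER_CUBIC))
```

```text
TCP [0.596  0.1452 0.2115] sd [0.     0.     0.0002] yaw -0.4479 z [-2.2e-03 -2.0e-04 -1.0e+00]
t 13.4 pos [0.5961 0.1453 0.2117] yaw -0.448 tilt [-1.8e-03 -1.0e-04 -1.0e+00] F [ 0.1  0.2 -0.3] w 0.0505 | move [ 0.0008 -0.0001  0.0957] spin 0.06
```

View pics/v7.png

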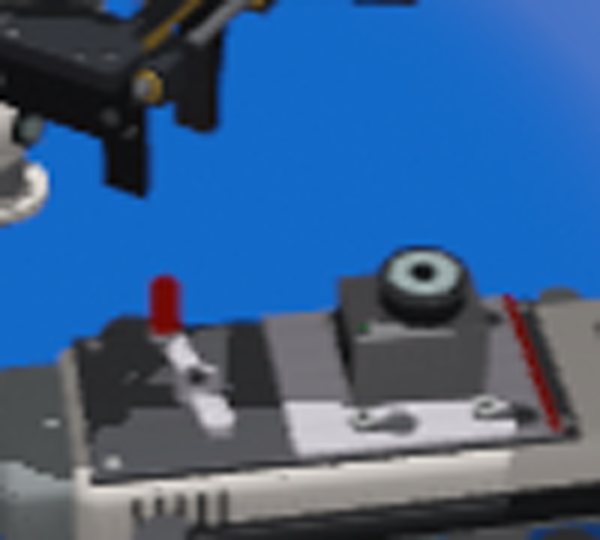

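Side crop: the camera is flat and home, and the open fingers (127,190) and (195,130) straddle the knob (165,280). I'll descend and pinch.

{"name": "servo_tool", "arguments": {"moves": "0.001 0 0.03 0 0.05; 0.001 0 0.06 0 0.05; 0.001 0 0.085 0 0.05; 0.001 0 0.0955 0 0.05; 0.001 0 0.0955 0 0.05; 0.001 0 0.0955 0 0.03; 0.001 0 0.0955 0 0.01; 0.001 0 0.0955 0 0.01; 0.001 0 0.0955 0 0.01; 0.001 0 0.0955 0 0.01", "grip_force": 12}}

```text
time: 14.23
position: [0.5966, 0.1457, 0.1183]
tool_rot: [0.223, 0.975, 0.0, 0.001]
ft_force: [0.4, 0.2, 0.6]
grip_width: 0.0245
grip_force: 0.0
```

Still closing; I'll wait, then follow the arc.

{"name": "servo_tool", "arguments": {"moves": "0 0 0 0 0.01; 0 0 0 0 0.01; 0 0 0 0 0.01; 0 0 0 0 0.01"}}

```text
time: 14.57
position: [0.5963, 0.1452, 0.1177]
tool_rot: [0.223, 0.975, -0.0, 0.001]
ft_force: [-0.2, -2.9, 3.5]
grip_width: 0.0154
grip_force: 12.0
```

{"name": "servo_tool", "arguments": {"moves": "-0.002 0.003 0 0 0.01; -0.004 0.006 0 0 0.01; -0.007 0.0125 0 0 0.01; -0.009 0.0195 0 0 0.01; -0.01 0.0265 0 0 0.01; -0.01 0.0335 0 0 0.01; -0.0085 0.0405 0 0 0.01; -0.006 0.0475 0 0 0.01; -0.0027 0.0537 0 0 0.01; -0.0027 0.0537 0 0 0.01"}}

```text
time: 15.4
position: [0.6228, 0.1932, 0.1176]
tool_rot: [0.222, 0.975, 0.0, 0.001]
ft_force: [1.0, -1.6, 4.4]
grip_width: 0.0154
grip_force: 12.0
```

Run:
```python
from h import *
I,p,yaw=avg(k=2);o=get_obs();print(o["ft_force"],o["grip_width"],o["grip_force"])
th=.231;u=np.array([np.cos(th),np.sin(th)]);v=np.array([-u[1],u[0]]);d=p[:2]-[.5756,.1866]
print("r",np.linalg.norm(d),"phi",np.arctan2(-(d@v),d@u),"to phi=-0.03:")
t=np.array([.5756,.1866])+.046*(u+.03*v);go([*t,p[2]],yaw)
```

```text
TCP [0.6227 0.1932 0.1176] sd [0. 0. 0.] yaw -0.4491 z [ 2.6e-03  4.0e-04 -1.0e+00]
[ 2.76078159 -1.10058077  2.49964522] 0.015398996907019197 12.004137486219406
r 0.04760275726454267 phi 0.09237993715420108 to phi=-0.03:
t 15.5 pos [0.6228 0.1932 0.1176] yaw -0.4493 tilt [ 2.6e-03  6.0e-04 -1.0e+00] F [ 2.8 -1.1  2.5] w 0.0154 | move [ 0.0047  0.0036 -0.    ] spin -0.01
```

{"name": "servo_tool", "arguments": {"moves": "0.002 0.003 0 0 0.01; 0.004 0.0055 0 0 0.01; 0.0055 0.008 0 0 0.01; 0.0055 0.008 0 0 0.01; 0.0055 0.008 0 0 0.01"}}

```text
time: 15.92
position: [0.6215, 0.1972, 0.1174]
tool_rot: [0.222, 0.975, -0.004, 0.002]
ft_force: [2.6, -15.2, 5.0]
grip_width: 0.0154
grip_force: 12.0
```

Run:
```python
from h import *
I,p,yaw=avg(k=2);o=get_obs();print(o["ft_force"],o["grip_width"],o["grip_force"])
th=.231;u=np.array([np.cos(th),np.sin(th)]);v=np.array([-u[1],u[0]]);d=p[:2]-[.5756,.1866]
print("r",np.linalg.norm(d),"phi",np.arctan2(-(d@v),d@u),"F along v",o["ft_force"][:2]@v)
```

```text
TCP [0.6215 0.1972 0.1175] sd [0. 0. 0.] yaw -0.4482 z [ 0.0017 -0.0088 -1.    ]
[  3.14936987 -15.56107111   4.99387562] 0.015207649551962204 12.002956867218018
r 0.047114986244134155 phi 0.0031941052096200236 F along v -15.868788481692873
```

{"name": "servo_tool", "arguments": {"moves": "-0.002 -0.003 0 0 0.01; -0.003 -0.0045 0 0 0.02; -0.003 -0.0045 0 0 0.04; -0.003 -0.0045 0 0 0.05; -0.003 -0.0045 0 0 0.05; -0.003 -0.0045 0 0 0.05; -0.003 -0.0045 0 0 0.05; -0.003 -0.0045 0 0 0.05"}}

```text
time: 16.68
position: [0.6206, 0.1976, 0.1168]
tool_rot: [0.223, 0.975, 0.0, -0.0]
ft_force: [-0.3, 0.7, -0.2]
grip_width: 0.0478
grip_force: 0.0
```

{"name": "servo_tool", "arguments": {"moves": "0 0 -0.02 0 0.05; 0 0 -0.05 0 0.05; 0 0 -0.08 0 0.05; 0 0 -0.11 0 0.05; 0 0 -0.14 0 0.05; 0 0 -0.14 0 0.05; 0 0 -0.14 0 0.05; 0 0 -0.14 0 0.05"}}

```text
time: 17.35
position: [0.6202, 0.1972, 0.2565]
tool_rot: [0.223, 0.975, -0.0, -0.001]
ft_force: [-0.2, 0.2, -0.2]
grip_width: 0.0498
grip_force: 0.0
```

Run:
```python
from h import *
I,p,yaw=avg(k=2);o=get_obs();print(o["ft_force"],o["grip_width"])
cv2.imwrite('pics/v8.png',cv2.resize(I[150:250,190:320].astype(np.uint8),None,fx=6,fy=6,interpolation=cv2.INTER_CUBIC))
```

```text
TCP [0.6198 0.197  0.2554] sd [0.     0.     0.0002] yaw -0.4496 z [-3.3e-03 -4.0e-04 -1.0e+00]
[ 0.34564097  0.62688612 -0.64113885] 0.049811397057856074
```

View pics/v8.png

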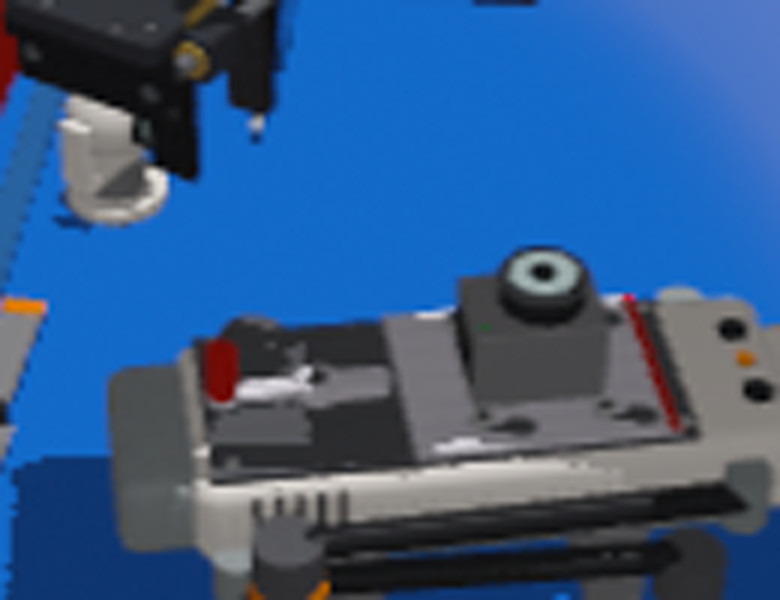

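Side crop: the lever points to the tail (knob at (220,370)), the lobe is behind the plate, the camera is flat and home, and the gripper is clear of everything. Handing in.

```bash
python3 -c "
from rig import job;print(job.hand_in())"
```

```text
the job is handed in; nothing more can be done
None
```

The camera is fitted and flat on the belly, slid fully home with the latch lever closed to the tail and the arm clear. I handed the job in at about 17.5 s of the 64 s; the hand-in returned no verdict.

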